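# Fit the toy truck's wheel, then hold its cargo flap open

## Robot

A 6-joint arm with a two-finger parallel gripper is mounted at the origin on the work surface. World frame = base frame: x ahead of the robot, y to its left, z up, the work surface at z = 0. Lengths are in m, angles in rad, forces in N, time in s.
With the tool pointing down it reaches from about 0.3 to 0.875 m from the base axis. Payload 6.4 kg.
Tool frame: the origin (TCP) lies midway between the tips of the shut fingers; the grasp point (between the pads) lies 19 mm behind it; z points along the fingers, y is the direction in which the jaws open and shut (so a half turn about z gives the same grasp; the last joint's range is limited). The gripper opens to 85 mm and grips with 20 to 120 N. Pads are 22 mm wide; open, the fingers measure 114 mm over their backs; the gripper's body (76 mm by 85 mm) begins 54 mm behind the grasp point. The pads swing forward as they close: fully open they stand 13 mm farther back than shut.
Start: joints at [1.082, 0.181, 1.607, -0, 1.354, -0.206], TCP at [0.16, 0.552, 0.231] pointing down, gripper open.
Joint ranges: [-2.99, 2.99], [-0.89, 2.07], [0.3, 2.58], [-1.14, 4.28], [0, 2.63], [-3.12, 3.12]. Speed limits (rad/s): [2.57, 2.57, 3.01, 3.14, 3.14, 3.14].

## Interface

Orientations are given as a unit quaternion [w, x, y, z].
In Python, from bench import ctrl gives the robot as it stands. The module is installed in compiled form; this text tells all that it offers.
- The arm moves only by the tool arm_command, never from a script. Its argument "plan" is one flat list of numbers, 4 for each row, row after row: the shift along the tool's x, y, z in mm, then the turn about the tool's z in rad. A call has 1 to 20 rows; each row shifts and turns the commanded pose from where the row before left it, along the tool's axes as they then stand; what a row does not reach is not made up. A row lasts 1/10 s, in which the tool goes at most 50 mm and 8.59 degrees, less where a joint would pass 70% of its speed; a pose out of reach is approached as far as the arm can. A call is refused whole if a number of a shift passes 50 or a number of a turn 0.15, either way. A call with a gripper value outside its range is refused whole. "grip" is the opening, from 0 (shut) to 1 (fully open), set as the call begins (left out, the last holds). The fingers move at their own pace and stop on an object; the grip force is fixed at half the most. Time passes only in rows, so rows that do not move let the fingers close. It gives the time, the measured TCP pose, the force and the opening at its end, in the units of the state.
- ctrl.get_obs(): the state, without advancing time (a new reading comes with each control period).
- ctrl.camera(name): name is "scene" or "side" or "wrist"; returns a dict with "color" (384x512x3 uint8, red, green, blue), "camera_matrix" (3x3 intrinsics, pixels), "eye" and "attitude" of the camera in the world; the wrist camera has in their place "T_tool_cam" (4x4, takes a point from camera to tool coordinates, whose origin is the TCP and whose axes are the flange's). Camera axes: x right, y up, looking along -z (the intrinsics and any distortion apply to the point x, -y, -z); pixel columns grow to the right and rows downward; lengths in m; the calibration is good to about 2 mm. A picture is of the moment at which its call begins: read the wrist's pose just before it. There is no depth.
- ctrl.hand_in(): hands the job in, once; it reports no verdict.
The state is a dict: "time_s": time; "q": joint angles; "dq": joint speeds; "joint_efforts": joint torques, N m; "eef_pos": TCP position; "eef_rot": TCP orientation; "wrist_force": force on the tool from outside, world axes, zero at the start; "torque": the same for the moment, N m; "opening": opening from 0.0 (shut) to 1.0 (fully open).
Only numpy, scipy, OpenCV 4.12 (cv2) and the standard library are available. Lean on these libraries where they do the work, as an engineer would, in place of code of your own. Each camera call takes 0.05 s, during which the arm holds its last target. There are 200 camera calls.

## Task

The wooden toy truck is fixed in a cradle, lying on its side: slide the large drilled loose wheel down over the bare upright axle until it sits flat against the chassis, and let go of it while the cargo flap is still shut. Then lift the cargo flap, the one with the bar handle, 45 degrees open, and finish while still holding it there with the gripper so that a colleague can screw on its stay; it falls shut if let go. Leave everything else on the bench where it is.

Things in the scene. Friction and masses are not known exactly. Their poses are not given: they have to be found in the camera images.
- wheel_center (a point): centre (half-way up) of the large loose wooden wheel: a plain ring 58 mm across, 26 mm thick, bore 16 mm, 35 to 70 g, z along its bore, either side up. It lies flat on a 6 mm plywood scrap board to the robot's left, its centre 19 mm above the bench, with two other discs at least 90 mm away centre to centre
- axle_seat (a point): foot of the bare wooden axle (12 mm rod) on the truck's flat chassis face, 85 mm above the bench; a seated wheel's centre is 13 mm above it. Axes: z up along the axle, y along the truck away from its cab, x towards the flap's hinge. The face is clear 200 mm in -y, 45 in +y, 34 in -x, 41 in +x; then the shut flap's edge rises 41 mm above this point. The truck is fixed
- axle_tip (a point): the top of the bare axle, 40 mm above axle_seat; its last 4 mm taper to 6 mm across
- flap (a joint): angle of the cargo flap: 0 shut (level, on top of the cargo box), growing as its free edge, nearest the robot, rises; stop at 1.35 rad. It has no catch and always falls shut when let go (about 0.2 to 0.3 kg)
- flap_handle (a point): middle of the flap's bar handle: a round bar 12 mm across, parallel to the hinge, 94 mm free between its end posts, centre line 35 mm above the flap's top face, 161 mm above the bench when shut. The flap is 160 mm deep, 238 long, 10 thick. Axes turn with the flap: y along the bar, z out of its top face, -x to its free edge
- flap_hinge (a point): the middle of the flap's hinge line, 116 mm above the bench on the far edge of the cargo box; the bar lies at (-135, 0, 45) mm from it in its axes, which turn with the flap about y (positive turn opens)
- small_wheel_center (a point): a smaller loose wooden wheel, 38 mm across, 26 mm thick, bore 11 mm (too tight for the axle), on the scrap board; point at its centre; leave it alone
- blank_center (a point): an undrilled wooden disc of the loose wheel's size (58 mm across, 26 mm thick) but with no hole, on the scrap board; point at its centre; leave it alone
- tin: a round tin, 76 mm across, 95 mm high, standing on the bench; origin at the centre of its underside; leave it alone
- screwdriver: a screwdriver lying flat on the bench to the right, between robot and truck; leave it alone
Mind the look-alikes: they are no part of the job. What is shaped like the part that bears wheel_center but turquoise is not meant.

How it is judged:
On the way:
1. the wheel sits on the axle against the chassis, let go, with the flap still shut (horizontal distance between wheel_center and axle_seat below 0.005 m and z of wheel_center in the frame of axle_seat between 0.008 and 0.017 m and angle between the z axis of wheel_center and the z axis of axle_seat, either way round below 0.12 rad and contact force between the fingers and wheel below 0.1 N and value of joint flap below 0.1 rad), for 0.3 s.
At the end, for the whole second after the job is handed in: The flap is held still by the gripper's fingers at 45 degrees (39 to 51), and the large wheel is on the axle, flat against the chassis: centre within 5 mm of the axle's axis, within 4 mm of its seated height, tilted less than 7 degrees (horizontal distance between wheel_center and axle_seat below 0.005 m and z of wheel_center in the frame of axle_seat between 0.008 and 0.017 m and angle between the z axis of wheel_center and the z axis of axle_seat, either way round below 0.12 rad and value of joint flap between 0.68 and 0.89 rad and velocity of joint flap between -0.1 and 0.1 rad/s and contact force between the fingers and flap above 0.3 N); the arm keeps its last pose, push and grip.
It fails at once if another thing on the bench is pushed more than 30 mm from its place (distance of any of small_wheel_center, blank_center, tin, screwdriver from where it was at the start of the episode above 0.03 m).
It also fails if it takes over 58 s, if anything falls off the work surface, if the arm or the gripper's body presses on something with over 40 N, if the wrist force passes 120 N, or if a joint passes its speed limit or range.

## Working session

There is one attempt and no reset: what is moved stays moved. The work goes in short steps, Python scripts to look and compute and a tool call to move; the robot and the scene stay as the last step left them, time stands still between calls to the robot, and variables do not carry over. Pictures are saved under pics/ and viewed, about 8 in all and at most 12, crops included, and the job is handed in when it is done.

Besides the shell and the picture viewer there is one more tool, called as name(argument=value, ...) on one line, values as JSON. arm_command: Moves the arm, as the interface text tells. Its arguments: {"type":"object","properties":{"plan":{"type":"array","items":{"type":"number"}},"grip":{"type":"number"}},"required":["plan"]}

```bash
mkdir -p pics
cat > h.py <<'E'
import numpy as np, cv2
from scipy.spatial.transform import Rotation as R
from bench import ctrl
def rot(a):
    a=np.array(a,float)
    return a if a.shape==(3,3) else R.from_quat(a[[1,2,3,0]]).as_matrix()
def cam(n):
    o=ctrl.get_obs(); c=ctrl.camera(n)
    if n=="wrist":
        T=np.array(c["T_tool_cam"]); Rt=rot(o["eef_rot"])
        c["R"]=Rt@T[:3,:3]; c["p"]=Rt@T[:3,3]+np.array(o["eef_pos"])
    else: c["R"]=rot(c["attitude"]); c["p"]=np.array(c["eye"])
    c["K"]=np.array(c["camera_matrix"]); return c
def ray(c,u,v):
    d=np.linalg.inv(c["K"])@[u,v,1]; return c["R"]@(d*[1,-1,-1])
def onz(c,u,v,z):
    d=ray(c,u,v); return c["p"]+d*(z-c["p"][2])/d[2]
def proj(c,X):
    x=c["R"].T@(np.array(X)-c["p"]); x=c["K"]@(x*[1,-1,-1]); return x[:2]/x[2]
def save(c,f,crop=None,s=1):
    im=c["color"][:,:,::-1]
    if crop: im=im[crop[1]:crop[3],crop[0]:crop[2]]
    cv2.imwrite("pics/"+f,cv2.resize(im,None,fx=s,fy=s,interpolation=cv2.INTER_CUBIC))
E
python3 - <<'E'
from h import *
import pickle
o=ctrl.get_obs(); print({k:np.round(v,3) for k,v in o.items()})
ims=[]
for n in("scene","side","wrist"):
    c=cam(n); print([k for k in c],c["K"].round(1).tolist(),c["p"].round(3),c["R"].round(2).tolist()); save(c,n+".png",s=1.5); pickle.dump(c,open(n+".pkl","wb"))
E
```

```text
{'time_s': np.float64(0.0), 'q': array([ 1.082,  0.182,  1.608, -0.   ,  1.354, -0.206]), 'dq': array([ 0.   , -0.001,  0.   ,  0.002,  0.002,  0.001]), 'joint_efforts': array([-0.0000e+00, -4.4488e+01, -3.5133e+01, -0.0000e+00,  9.0000e-03,
        0.0000e+00]), 'eef_pos': array([0.16 , 0.552, 0.23 ]), 'eef_rot': array([-0.   ,  0.141,  0.99 , -0.001]), 'wrist_force': array([-0.119, -0.223,  0.963]), 'torque': array([ 0.019, -0.034, -0.022]), 'opening': np.float64(0.998)}
['color', 'camera_matrix', 'eye', 'attitude', 'R', 'p', 'K'] [[455.3, 0.0, 256.4], [0.0, 455.3, 191.5], [0.0, 0.0, 1.0]] [ 1.148 -0.84   1.007] [[0.84, -0.34, 0.43], [0.55, 0.5, -0.67], [0.01, 0.8, 0.61]]
['color', 'camera_matrix', 'eye', 'attitude', 'R', 'p', 'K'] [[473.6, 0.0, 255.3], [0.0, 473.6, 192.3], [0.0, 0.0, 1.0]] [0.265 1.136 0.829] [[-0.97, 0.15, -0.21], [-0.25, -0.53, 0.81], [0.01, 0.83, 0.55]]
['color', 'camera_matrix', 'T_tool_cam', 'R', 'p', 'K'] [[335.8, 0.0, 257.9], [0.0, 335.8, 193.4], [0.0, 0.0, 1.0]] [0.081 0.574 0.372] [[0.28, -0.91, -0.31], [0.96, 0.26, 0.09], [-0.0, -0.32, 0.95]]
```

View pics/scene.png

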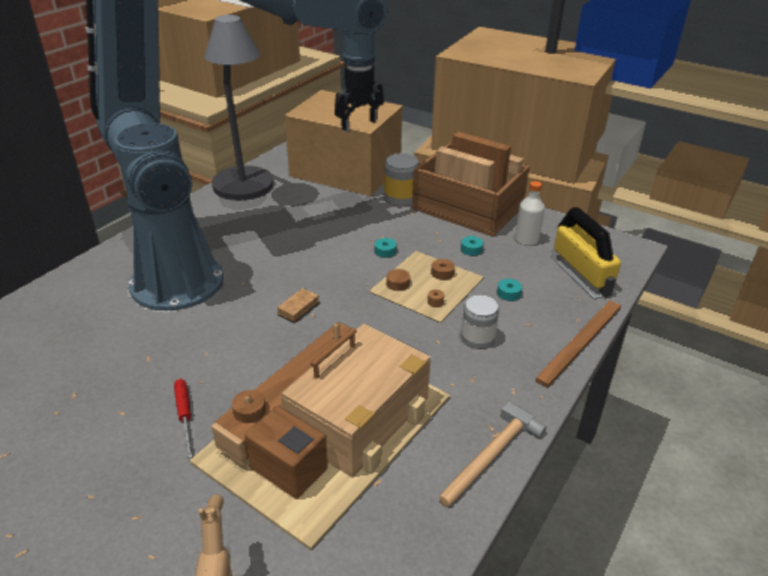

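View pics/side.png

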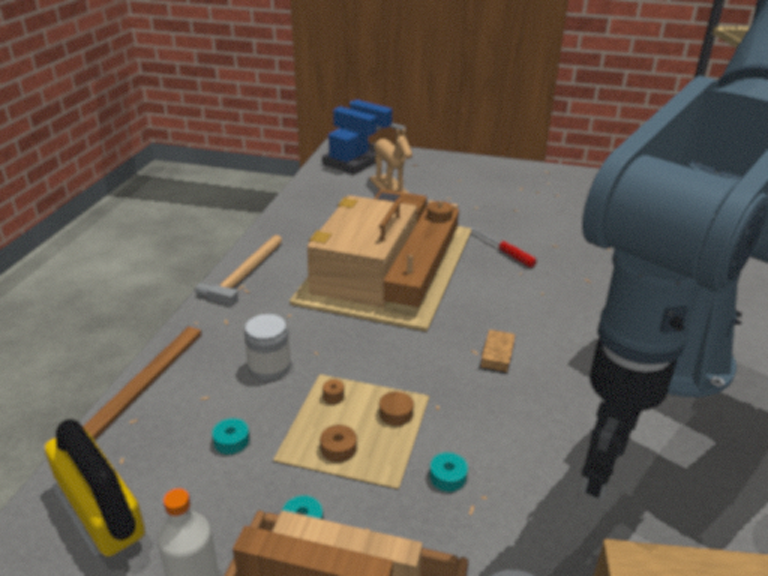

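View pics/wrist.png

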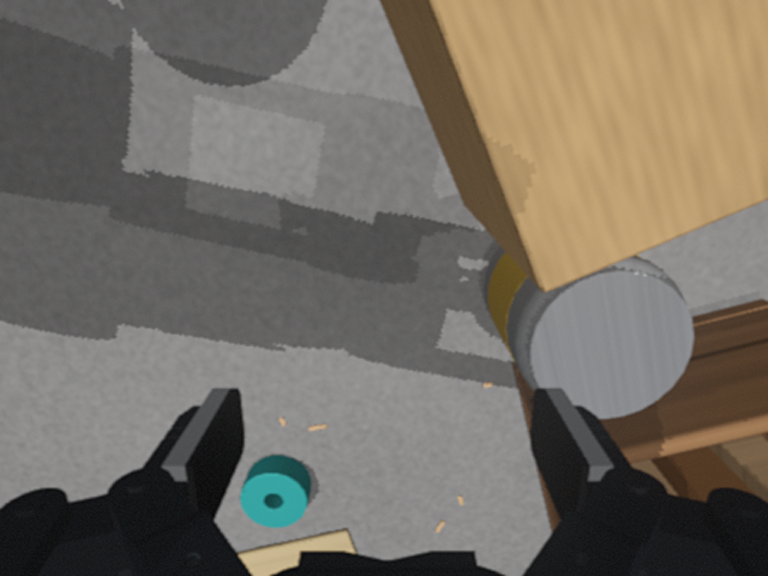

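The scene picture (768x576 scale) shows these candidates:
- Large drilled wheel, brown: scene (442,268), side (338,441). This is my choice.
- Undrilled blank: scene (398,279), side (396,407).
- Small wheel: scene (436,297), side (333,390).
- Turquoise rings: scene (385,247), (472,245), (510,289).
- Wheel already fitted near the cab: scene (249,403).

The bare axle is at scene (337,328), side (409,262), and the handle is at scene (335,350). The wrist view shows a turquoise ring and one edge of the board. Next is a close crop to check the choice.

Run:
```python
import pickle
from h import *
S=pickle.load(open("scene.pkl","rb"));D=pickle.load(open("side.pkl","rb"))
def crop(c,b):
    return cv2.resize(c["color"][b[1]:b[3],b[0]:b[2],::-1],(400,300),interpolation=cv2.INTER_CUBIC)
# S truck 120..300? crops 4:3
im=np.vstack([np.hstack([crop(S,(190,210,270,270)),crop(D,(235,125,315,185))]),np.hstack([crop(S,(240,150,340,225)),crop(D,(180,245,290,327))])])
cv2.imwrite("pics/crops.png",im)
# wheel blobs
for n,c,b,z in (("scene",S,(245,155,330,215),.032),("side",D,(185,245,290,325),.032)):
    hsv=cv2.cvtColor(c["color"],cv2.COLOR_RGB2HSV)[b[1]:b[3],b[0]:b[2]]
    m=((hsv[...,0]<16)&(hsv[...,1]>90)&(hsv[...,2]<190)).astype(np.uint8)
    k,l,st,ce=cv2.connectedComponentsWithStats(m)
    for i in range(1,k):
        if st[i,4]>40:
            u,v=ce[i]+b[:2]; print(n,(u.round(1),v.round(1)),st[i,2:],onz(c,u,v,.022).round(4))
```

```text
scene (np.float64(294.8), np.float64(178.9)) [ 15  13 168] [0.5233 0.3895 0.022 ]
scene (np.float64(265.0), np.float64(186.0)) [ 15  15 184] [0.4555 0.2903 0.022 ]
scene (np.float64(290.2), np.float64(198.2)) [ 10  12 100] [0.5673 0.2794 0.022 ]
side (np.float64(221.8), np.float64(260.3)) [ 14  16 166] [0.5673 0.2809 0.022 ]
side (np.float64(263.8), np.float64(271.6)) [ 22  23 376] [0.4548 0.2924 0.022 ]
side (np.float64(225.0), np.float64(295.1)) [ 24  24 447] [0.5228 0.3928 0.022 ]
```

View pics/crops.png

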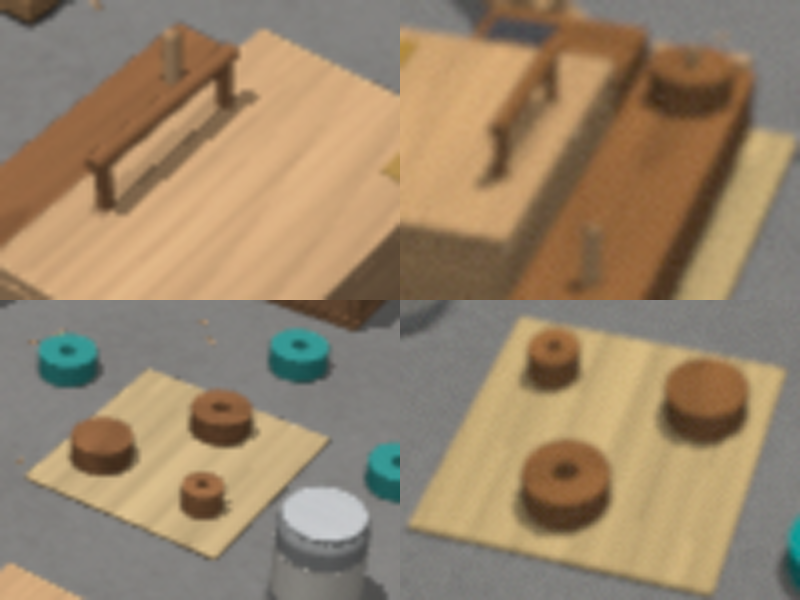

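The crops confirm the choice: the drilled brown ring is lower right in the side crop (565,480) and centre in the scene crop (220,415). The blank has no hole, the small one is clearly smaller, and the turquoise rings are excluded. Next I triangulate the axle and bar, and work out the reach for the wheel.

```bash
cat >> h.py <<'E'
def tri(cs):
    A=np.zeros((3,3));b=np.zeros(3)
    for c,u,v in cs:
        d=ray(c,u,v);d/=np.linalg.norm(d);P=np.eye(3)-np.outer(d,d);A+=P;b+=P@c["p"]
    X=np.linalg.solve(A,b); return X,[np.round(proj(c,X)-[u,v],1).tolist() for c,u,v in cs]
def totool(X,grasp=True):
    "shift mm in present tool axes to bring TCP to X"
    o=ctrl.get_obs(); return (rot(o["eef_rot"]).T@(np.array(X)-o["eef_pos"])*1000).round(1)
E
python3 - <<'E'
import pickle
from h import *
S=pickle.load(open("scene.pkl","rb"));D=pickle.load(open("side.pkl","rb"))
for n,a,b,z in(("tip",(224.5,216.3),(273.4,170.8),.125),("barA",(208.6,242),(255,149.6),.161),("barB",(237,220.3),(265,135),.161)):
    print(n,onz(S,*a,z).round(4),onz(D,*b,z).round(4),tri([(S,*a),(D,*b)]))
T=rot(ctrl.get_obs()["eef_rot"]);print(T.round(3))
print(totool([.523,.391,.15]))
E
```

```text
tip [ 0.5095 -0.0235  0.125 ] [ 0.5048 -0.0161  0.125 ] (array([ 0.50641699, -0.02064179,  0.12183441]), [[-0.2, -0.1], [-0.2, 0.1]])
barA [ 0.5634 -0.1656  0.161 ] [ 0.572 -0.061  0.161] (array([ 0.56825041, -0.1376217 ,  0.13054592]), [[8.3, 2.9], [7.3, -2.5]])
barB [ 0.5752 -0.0511  0.161 ] [ 0.5663 -0.162   0.161 ] (array([ 0.57052782, -0.08172162,  0.19156246]), [[-8.0, -3.0], [-7.6, 2.3]])
[[-0.96   0.279 -0.001]
 [ 0.279  0.96  -0.001]
 [ 0.    -0.001 -1.   ]]
[-393.2  -53.    80.5]
```

arm_command(plan=[-30, -5, 0, 0, -40, -5, 0, 0, -40, -5, 0, 0, -40, -5, 0, 0, -40, -5, 0, 0, -40, -5, 0, 0, -40, -5, 0, 0, -40, -5, 0, 0, -40, -5, 20, 0, -43, -8, 20, 0, 0, 0, 20, -0.1, 0, 0, 10, -0.1, 0, 0, 0, 0, 0, 0, 0, 0], grip=1)

```text
time_s: 1.55
eef_pos: [0.5229, 0.3917, 0.1612]
eef_rot: [-0.0, 0.043, 0.999, -0.0]
wrist_force: [-0.1, -0.5, 1.1]
opening: 1.001
```

Run:
```python
from h import *
o=ctrl.get_obs();print(o["time_s"],o["eef_pos"].round(4),rot(o["eef_rot"]).round(3).tolist())
c=cam("wrist");save(c,"w2.png",s=1.5)
print(proj(c,[.523,.391,.032])*1.5)
hsv=cv2.cvtColor(c["color"],cv2.COLOR_RGB2HSV)
m=((hsv[...,0]<16)&(hsv[...,1]>90)&(hsv[...,2]>50)).astype(np.uint8)
k,l,st,ce=cv2.connectedComponentsWithStats(m)
for i in range(1,k):
    if st[i,4]>300: print(st[i],ce[i],onz(c,*ce[i],.032).round(4))
import pickle;pickle.dump(c,open("w2.pkl","wb"))
```

```text
1.55 [0.5229 0.3917 0.1612] [[-0.996, 0.085, -0.0], [0.085, 0.996, -0.0], [0.0, -0.0, -1.0]]
[386.97351446 274.97109113]
[  87   73   79   73 4412] [125.47280145 108.4775612 ] [0.4529 0.2927 0.032 ]
[ 223  145   66   69 3360] [255.8172619  179.06755952] [0.5191 0.3895 0.032 ]
[ 117  212   47   45 1475] [139.52338983 234.84881356] [0.5616 0.282  0.032 ]
```

View pics/w2.png

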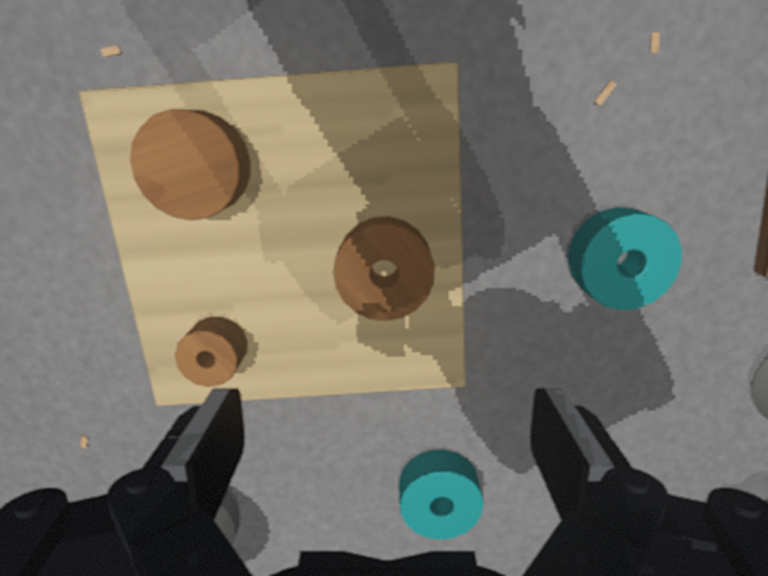

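The wrist view shows the drilled wheel's bore at (385,266), the blank at (187,163), the small wheel at (207,358) and turquoise rings at (625,258) and (441,495). The fingers straddle the right one, so I descend and grip.

arm_command(plan=[2.8, -1.4, 25, 0, 0, 0, 30, 0, 0, 0, 30, 0, 0, 0, 30, 0, 0, 0, 20, 0, 0, 0, 12, 0, 0, 0, 7, 0, 0, 0, 3, 0, 0, 0, 0, 0, 0, 0, 0, 0])

```text
time_s: 2.6
eef_pos: [0.521, 0.3909, 0.0056]
eef_rot: [0.001, 0.041, 0.999, 0.0]
wrist_force: [0.1, 0.6, -0.4]
opening: 0.999
```

arm_command(plan=[0, 0, 0, 0, 0, 0, 0, 0, 0, 0, 0, 0, 0, 0, 0, 0, 0, 0, 0, 0, 0, 0, 0, 0, 0, 0, 0, 0, 0, 0, 0, 0], grip=0)

```text
time_s: 3.4
eef_pos: [0.5209, 0.3908, 0.0053]
eef_rot: [0.001, 0.041, 0.999, 0.0]
wrist_force: [0.1, -0.2, 6.0]
opening: 0.648
```

arm_command(plan=[0, 0, -5, 0, 0, 0, -15, 0, 0, 0, -30, 0, 0, 0, -40, 0, 0, 0, -40, 0, 0, 0, -40, 0, 0, 0, -20, 0, 0, 0, 0, 0, 0, 0, 0, 0])

```text
time_s: 4.3
eef_pos: [0.52, 0.3904, 0.1947]
eef_rot: [0.0, 0.041, 0.999, 0.0]
wrist_force: [0.4, -0.6, -1.2]
opening: 0.648
```

Run:
```python
from h import *
import pickle
o=ctrl.get_obs();print(o["time_s"],o["eef_pos"].round(4),o["opening"],o["wrist_force"].round(2))
c=cam("wrist");save(c,"w3.png",s=1.5);pickle.dump((c,o["eef_pos"]),open("w3.pkl","wb"))
```

```text
4.3 [0.52   0.3904 0.1947] 0.6475893824044976 [ 0.39 -0.59 -1.18]
```

View pics/w3.png

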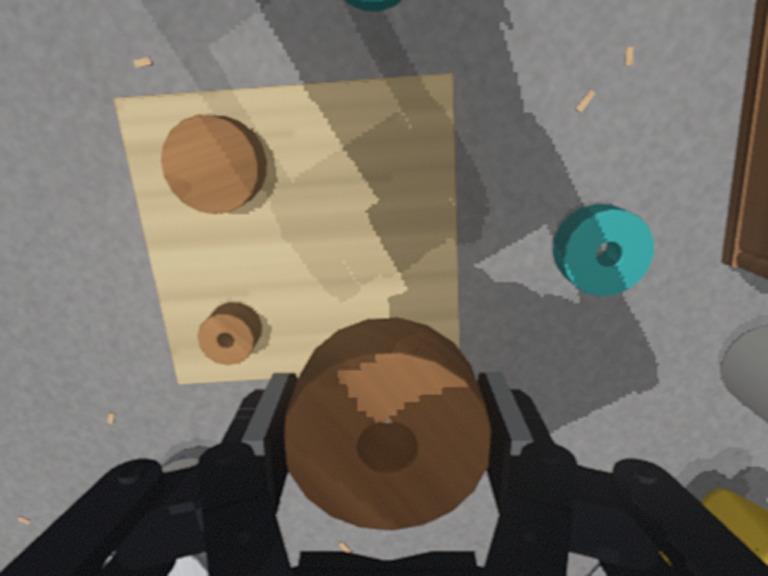

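The ring is gripped and level, with its bore at (387,446). I now move to a point where the wrist camera can see the axle beside the held wheel.

arm_command(plan=[-6, -15, 0, 0, -6, -25, 0, 0, -6, -32, 0, 0, -6, -32, 0, 0, -6, -32, 0, 0, -6, -32, 0, 0, -6, -32, 0, 0, -6, -32, 0, 0, -6, -30, 0, 0, -6, -20, 0, 0, -5, -13, 0, 0, 0, 0, 0, 0, 0, 0, 0, 0])

```text
time_s: 5.65
eef_pos: [0.5601, 0.0911, 0.1936]
eef_rot: [-0.001, 0.042, 0.999, 0.0]
wrist_force: [0.5, -0.4, 0.2]
opening: 0.646
```

Run:
```python
from h import *
import pickle
o=ctrl.get_obs();print(o["time_s"],o["eef_pos"].round(4),o["opening"],rot(o["eef_rot"]).round(3).tolist())
c=cam("wrist");save(c,"w4.png",s=1.5);pickle.dump((c,o),open("w4.pkl","wb"))
for n,X in(("tip",[.5065,-.0205,.125]),("foot",[.5065,-.0205,.085]),("barA",(.565,-.164,.161)),("barB",(.574,-.056,.161))): print(n,(proj(c,X)*1.5).round(0))
```

```text
5.65 [0.5601 0.0911 0.1936] 0.6462989287958644 [[-0.997, 0.083, -0.001], [0.083, 0.997, 0.0], [0.001, 0.0, -1.0]]
tip [113. 217.]
foot [154. 202.]
barA [-252.  410.]
barB [ 22. 409.]
```

View pics/w4.png

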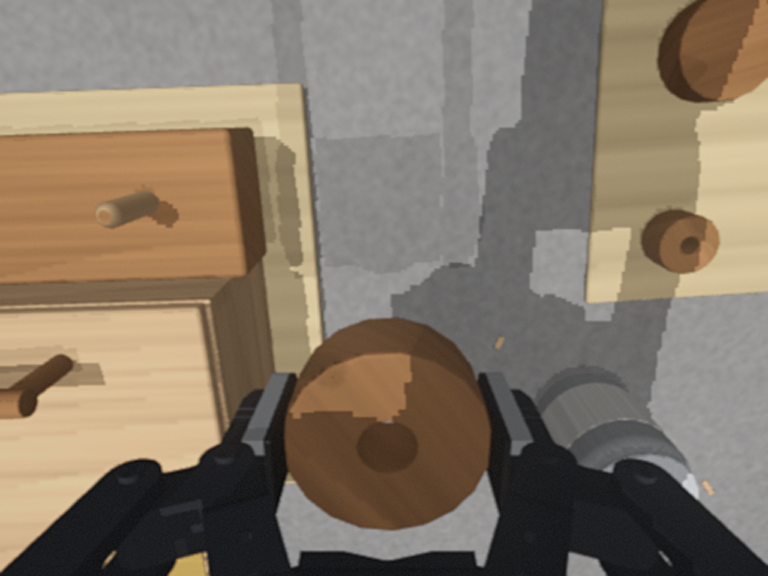

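The axle tip shows at (104,213), its foot at about (158,200), the bar end at (65,362) and the bore at (387,446). Next I compute the offset from bore to axle.

Run:
```python
from h import *
import pickle
c,o=pickle.load(open("w4.pkl","rb"));p=o["eef_pos"];Rt=rot(o["eef_rot"])
im=c["color"]
g=cv2.cvtColor(im,cv2.COLOR_RGB2GRAY)
m=(g[275:320,230:290]<60).astype(np.uint8);k,l,st,ce=cv2.connectedComponentsWithStats(m);
for i in range(1,k):
    if st[i,4]>50: print("dark",st[i],ce[i]+[230,275])
# bore + rim
for uv in((258,297.3),):
    X=onz(c,*uv,p[2]+.0267);print("bore tool",(Rt.T@(X-p)*1000).round(1),X)
for l,r in((285,491),):
    pass
a=onz(c,285/1.5,435/1.5,p[2]+.0267);b=onz(c,491/1.5,435/1.5,p[2]+.0267);print("diam",np.linalg.norm(a-b), Rt.T@((a+b)/2-p))
for t in((104,213),(102,214),(106,213)): print("tip",onz(c,t[0]/1.5,t[1]/1.5,.125).round(4))
print("foot",onz(c,156/1.5,200/1.5,.085).round(4))
e0=onz(c,0,137/1.5,.085);e1=onz(c,230/1.5,129/1.5,.085);print("edge",e0,e1,np.degrees(np.arctan2(*(e1-e0)[:2])))
f0=onz(c,0,309/1.5,.126);f1=onz(c,205/1.5,306/1.5,.126);print("flap",f0,f1,np.degrees(np.arctan2(*(f1-f0)[:2])))
```

```text
dark [  8   7  40  32 818] [257.13814181 299.52444988]
bore tool [ -0.6  -0.8 -26.7] [0.5607041  0.09025477 0.22028356]
diam 0.05499586343990744 [ 0.00280411 -0.00055218 -0.02669617]
tip [ 0.5047 -0.0238  0.125 ]
tip [ 0.505  -0.0247  0.125 ]
tip [ 0.5047 -0.0229  0.125 ]
foot [ 0.5056 -0.0194  0.085 ]
edge [ 0.47001565 -0.0864048   0.085     ] [0.4756282  0.02312002 0.085     ] 2.9335315648504254
flap [ 0.54258875 -0.08035735  0.126     ] [0.54888395 0.01050208 0.126     ] 3.963407330932711
```

arm_command(plan=[15, 0, 0, 0, 20, -10, 0, 0, 11.6, -26, 0, 0, 0, -30, 4, 0, 0, -25, 10, 0, 0, -16, 12, 0, 0, -9, 7.6, 0, 0, 0, 0, 0, 0, 0, 0, 0, 0, 0, 0, 0])

```text
time_s: 6.7
eef_pos: [0.5049, -0.0197, 0.1612]
eef_rot: [0.0, 0.041, 0.999, 0.0]
wrist_force: [-0.5, -0.4, -0.6]
opening: 0.651
```

Run:
```python
from h import *
import pickle
o=ctrl.get_obs();print(o["time_s"],o["eef_pos"].round(4),o["opening"],rot(o["eef_rot"]).round(3).tolist())
ims=[]
for n in("scene","side"):
    c=cam(n);pickle.dump((c,o),open(n+"5.pkl","wb"))
    t=o["eef_pos"]+[0.0014,-.0008,.0137]; u,v=proj(c,t).astype(int);print(n,u,v,proj(c,[.5065,-.0205,.125]))
    ims.append(cv2.resize(c["color"][v-30:v+30,u-27:u+27,::-1],(396,440),interpolation=cv2.INTER_CUBIC));print("origin",u-27,v-30,"scale 7.333")
cv2.imwrite("pics/h5.png",np.hstack(ims))
```

```text
6.7 [ 0.5049 -0.0197  0.1612] 0.6512744857255025 [[-0.997, 0.081, 0.001], [0.081, 0.997, 0.0], [-0.001, 0.0, -1.0]]
scene 223 202 [224.29135436 215.39111432]
origin 196 172 scale 7.333
side 273 154 [273.16073791 169.96076238]
origin 246 124 scale 7.333
```

View pics/h5.png

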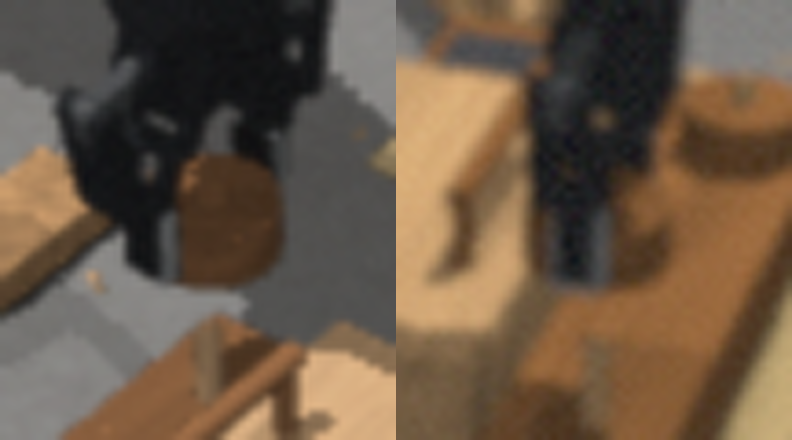

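In both views the axle lies under the wheel's centre: scene 206 vs 207, side 600 vs 597 (crop pixels, under 1 mm). I nudge about 1 mm towards -y, as the wrist view suggests, and lower.

arm_command(plan=[-0.4, -1.2, 10, 0, 0, 0, 12, 0, 0, 0, 8, 0, 0, 0, 5, 0, 0, 0, 5, 0, 0, 0, 5, 0, 0, 0, 3, 0, 0, 0, 0, 0, 0, 0, 0, 0])

```text
time_s: 7.7
eef_pos: [0.5048, -0.022, 0.1128]
eef_rot: [-0.0, 0.041, 0.999, -0.0]
wrist_force: [-0.3, -1.0, -0.5]
opening: 0.647
```

arm_command(plan=[0, 0, 6, 0, 0, 0, 6, 0, 0, 0, 5, 0, 0, 0, 4, 0, 0, 0, 3, 0, 0, 0, 2, 0, 0, 0, 0, 0, 0, 0, 0, 0])

```text
time_s: 8.5
eef_pos: [0.5046, -0.0219, 0.0865]
eef_rot: [-0.0, 0.041, 0.999, -0.0]
wrist_force: [0.6, -2.5, -2.2]
opening: 0.648
```

arm_command(plan=[0, 0, 1, 0, 0, 0, 1, 0, 0, 0, 0.5, 0, 0, 0, 0, 0, 0, 0, 0, 0])

```text
time_s: 9.0
eef_pos: [0.5049, -0.022, 0.0842]
eef_rot: [0.0, 0.041, 0.999, -0.0]
wrist_force: [-0.7, -3.3, 1.0]
opening: 0.644
```

arm_command(plan=[0, 0, 0, 0, 0, 0, 0, 0, 0, 0, 0, 0, 0, 0, 0, 0, 0, 0, 0, 0, 0, 0, 0, 0], grip=0.9)

```text
time_s: 9.6
eef_pos: [0.5048, -0.0218, 0.0842]
eef_rot: [-0.0, 0.041, 0.999, 0.0]
wrist_force: [-0.8, 0.2, -0.3]
opening: 0.901
```

arm_command(plan=[0, 0, -5, 0, 0, 0, -10, 0, 0, 0, -20, 0, 0, 0, -30, 0, 0, 0, -30, 0, 0, 0, -25, 0, 0, 0, -10, 0, 0, 0, 0, 0, 0, 0, 0, 0])

```text
time_s: 10.5
eef_pos: [0.5042, -0.0217, 0.2134]
eef_rot: [-0.001, 0.041, 0.999, 0.0]
wrist_force: [-0.4, 0.2, -0.5]
opening: 0.902
```

Run:
```python
from h import *
import pickle
o=ctrl.get_obs();print(o["time_s"],o["eef_pos"].round(4))
ims=[]
for n in("scene","side"):
    c=cam(n);pickle.dump((c,o),open(n+"6.pkl","wb"))
    u,v=proj(c,[.54,-.06,.12]).astype(int);print(n,u,v,"origin",u-40,v-48)
    ims.append(cv2.resize(c["color"][v-48:v+32,u-40:u+40,::-1],(400,400),interpolation=cv2.INTER_CUBIC))
cv2.imwrite("pics/h6.png",np.hstack(ims))
```

```text
10.5 [ 0.5042 -0.0217  0.2134]
scene 225 228 origin 185 180
side 265 163 origin 225 115
```

View pics/h6.png

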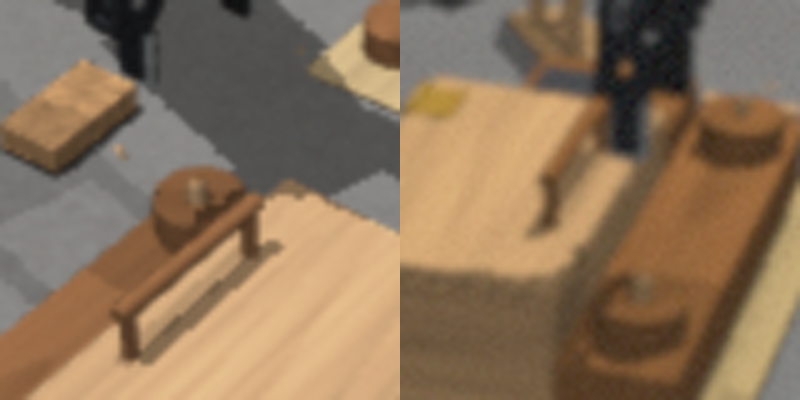

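The wheel is seated with the axle tip poking through (scene crop (197,190), side crop (643,290)), it has been let go, and the flap is still shut. The bar ends are at scene crop (118,305) and (258,203). Next I turn 90° and hover over the bar.

Run:
```python
from h import *
print(ctrl.get_obs()["q"].round(3), totool([.567,-.109,.2134]))
```

```text
[-0.279  0.042  1.799 -0.     1.303 -1.767] [-70.2 -81.8  -1.1]
```

arm_command(plan=[-15, -20, 0, 0.14, 0, 0, 0, 0.143, 0, 0, 0, 0.143, 0, 0, 0, 0.143, 0, 0, 0, 0.143, 0, 0, 0, 0.143, 0, 0, 0, 0.143, 0, 0, 0, 0.143, 0, 0, 0, 0.143, 0, 0, 0, 0.143, 0, 0, 0, 0.143, -30, 30, 0, 0, -32, 25, 0, 0, 0, 0, 0, 0, 0, 0, 0, 0], grip=0.9)

```text
time_s: 12.1
eef_pos: [0.5671, -0.1096, 0.2123]
eef_rot: [-0.002, 0.736, 0.677, -0.001]
wrist_force: [1.0, 0.0, -0.2]
opening: 0.901
```

Run:
```python
from h import *
import pickle
o=ctrl.get_obs();print(o["time_s"],o["eef_pos"].round(4),rot(o["eef_rot"]).round(3).tolist())
c=cam("wrist");save(c,"w7.png",s=1.5);pickle.dump((c,o),open("w7.pkl","wb"))
```

```text
12.1 [ 0.5671 -0.1096  0.2123] [[0.083, 0.997, -0.003], [0.997, -0.083, 0.002], [0.001, -0.003, -1.0]]
```

View pics/w7.png

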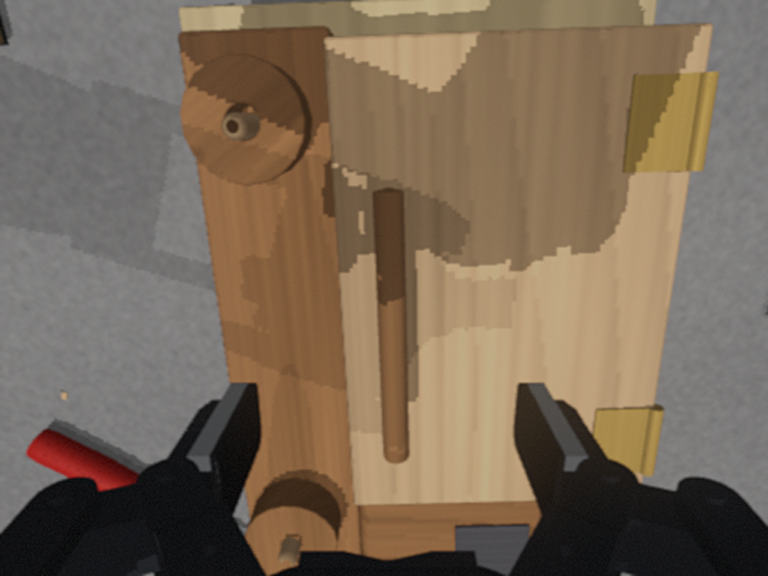

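The wheel sits around the axle at (240,122). The bar runs from (389,192) to (396,458), between the open fingers. The brass hinge plates are at (700,120) and (645,430). Next I compute the grasp and the arc.

Run:
```python
from h import *
import pickle
c,o=pickle.load(open("w7.pkl","rb"))
a=onz(c,389/1.5,192/1.5,.166);b=onz(c,396/1.5,458/1.5,.166)
print(a.round(4),b.round(4),np.linalg.norm(a-b),((a+b)/2).round(4),np.degrees(np.arctan2(*(a-b)[:2])))
print("hinge pts",onz(c,708/1.5,120/1.5,.12),onz(c,655/1.5,430/1.5,.12))
print("axle tip",onz(c,236/1.5,125/1.5,.125))
m=(a+b)/2; print("tool shift to bar, TCP z .146",totool([m[0],m[1],.146]))
L=np.array([-135,45.]);pr=L
for t in np.linspace(0,45,16):
    r=np.radians(t);p=np.array([-135*np.cos(r)+45*np.sin(r),135*np.sin(r)+45*np.cos(r)]);print(t,(p-pr).round(2));pr=p
```

```text
[ 0.5724 -0.0534  0.166 ] [ 0.5658 -0.1699  0.166 ] 0.11670424804437594 [ 0.5691 -0.1116  0.166 ] 3.223241523676899
hinge pts [ 0.71434894 -0.03994097  0.12      ] [ 0.70448148 -0.19811872  0.12      ]
axle tip [ 0.50851116 -0.02463339  0.125     ]
tool shift to bar, TCP z .146 [-2.6  2.8 66.5]
0.0 [0. 0.]
3.0 [2.54 7.  ]
6.0 [2.9  6.86]
9.0 [3.26 6.7 ]
12.0 [3.6  6.52]
15.0 [3.94 6.32]
18.0 [4.27 6.11]
21.0 [4.58 5.88]
24.0 [4.88 5.63]
27.0 [5.17 5.37]
30.0 [5.44 5.09]
33.0 [5.7 4.8]
36.0 [5.94 4.49]
39.0 [6.17 4.17]
42.0 [6.38 3.84]
45.0 [6.57 3.51]
```

arm_command(plan=[-1, 2.4, 15, 0, -1, 0, 20, 0, 0, 0, 15, 0, 0, 0, 10, 0, 0, 0, 5, 0, 0, 0, 0, 0, 0, 0, 0, 0])

```text
time_s: 12.85
eef_pos: [0.5705, -0.1116, 0.1498]
eef_rot: [0.0, 0.735, 0.678, 0.0]
wrist_force: [0.3, -0.4, -0.0]
opening: 0.899
```

arm_command(plan=[0, 0, 0, 0, 0, 0, 0, 0, 0, 0, 0, 0, 0, 0, 0, 0, 0, 0, 0, 0, 0, 0, 0, 0, 0, 0, 0, 0, 0, 0, 0, 0, 0, 0, 0, 0, 0, 0, 0, 0], grip=0)

```text
time_s: 13.85
eef_pos: [0.5689, -0.1115, 0.1495]
eef_rot: [-0.001, 0.735, 0.678, -0.001]
wrist_force: [-5.4, 0.3, 4.7]
opening: 0.111
```

arm_command(plan=[0, 1, -3.5, 0, 0, 1.5, -3.5, 0, 0, 1.4, -3.4, 0, 0, 1.5, -3.4, 0, 0, 1.6, -3.4, 0, 0, 1.6, -3.3, 0, 0, 1.8, -3.3, 0, 0, 1.8, -3.2, 0, 0, 2, -3.2, 0, 0, 2, -3.2, 0, 0, 0, 0, 0, 0, 0, 0, 0])

```text
time_s: 15.05
eef_pos: [0.5839, -0.1122, 0.1823]
eef_rot: [-0.003, 0.735, 0.678, -0.002]
wrist_force: [-11.4, 1.9, 5.3]
opening: 0.111
```

arm_command(plan=[0, 0.6, -3.1, 0, 0, 1.6, -3.1, 0, 0, 2.3, -2.9, 0, 0, 2.3, -2.9, 0, 0, 2.4, -2.8, 0, 0, 2.4, -2.8, 0, 0, 2.6, -2.7, 0, 0, 2.6, -2.7, 0, 0, 2.7, -2.5, 0, 0, 2.7, -2.5, 0, 0, 0, 0, 0, 0, 0, 0, 0])

```text
time_s: 16.25
eef_pos: [0.6073, -0.1135, 0.2116]
eef_rot: [-0.002, 0.735, 0.678, -0.0]
wrist_force: [-10.7, 5.2, 6.9]
opening: 0.112
```

arm_command(plan=[0, 2.4, -2.4, 0, 0, 2.7, -2.4, 0, 0, 2.9, -2.3, 0, 0, 2.9, -2.2, 0, 0, 3, -2.1, 0, 0, 3, -2.1, 0, 0, 3.1, -2, 0, 0, 3.1, -1.9, 0, 0, 3.2, -1.8, 0, 0, 3.2, -1.7, 0, 0, 0, 0, 0, 0, 0, 0, 0, 0, 0, 0, 0])

```text
time_s: 17.55
eef_pos: [0.6379, -0.1152, 0.2346]
eef_rot: [-0.0, 0.735, 0.678, 0.001]
wrist_force: [-10.4, 8.7, 14.1]
opening: 0.11
```

Run:
```python
from h import *
import pickle
o=ctrl.get_obs();print(o["time_s"],o["eef_pos"].round(4),o["wrist_force"].round(1))
d=o["eef_pos"]-[.5689,-.1115,.1495];dx=(d[0]*.997-d[1]*.083)*1000;dz=d[2]*1000
r0=np.arctan2(45,-135);r1=np.arctan2(45+dz,-135+dx);print("d",dx,dz,"angle",np.degrees(r0-r1),"radius",np.hypot(45+dz,-135+dx),np.hypot(45,135))
ims=[]
for n in("scene","side"):
    c=cam(n);u,v=proj(c,[.58,-.08,.15]).astype(int);u=max(u,60)
    ims.append(cv2.resize(c["color"][v-60:v+60,u-60:u+60,::-1],(400,400),interpolation=cv2.INTER_CUBIC));print(n,u-60,v-60)
    pickle.dump((c,o),open(n+"8.pkl","wb"))
cv2.imwrite("pics/h8.png",np.hstack(ims))
```

```text
17.55 [ 0.6379 -0.1152  0.2346] [-10.4   8.7  14.1]
d 69.13470033669793 85.07877972709554 angle 44.709709061478456 radius 145.8037264099475 142.30249470757707
scene 172 169
side 194 89
```

View pics/h8.png

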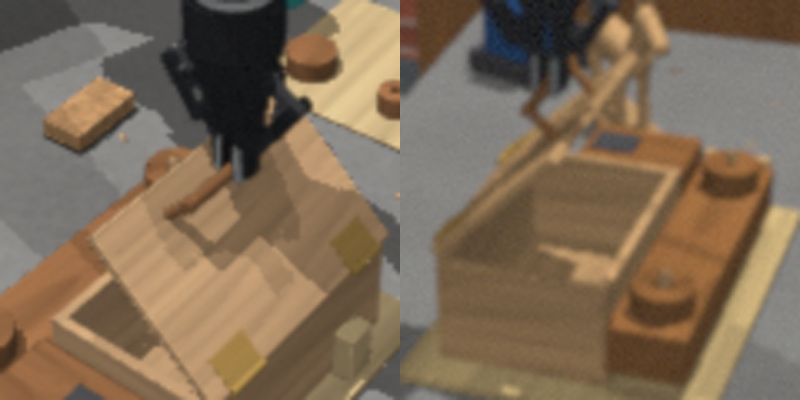

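The side view shows the flap open with the bar still between the fingers. The wheel remains on its axle at side crop (662,290). I check the angle from the flap's near free corner at crop (648,50) against the hinge corner at (440,240).

Run:
```python
from h import *
import pickle
c,_=pickle.load(open("side8.pkl","rb"))
y=np.array([.08,.997,0]);x=np.array([.997,-.08,0]);z=np.array([0,0,1])
h=np.array([.569,-.1116,.161])+.135*x-.045*z+.119*y
print("hinge px crop",(proj(c,h+.01*z)-[194,89])/.3+[400,0])
for t in(36,40,45,50,54):
    r=np.radians(t);p=h+(-.16*np.cos(r)+.01*np.sin(r))*x+(.16*np.sin(r)+.01*np.cos(r))*z
    print(t,((proj(c,p)-[194,89])/.3+[400,0]).round(0))
o=ctrl.get_obs();print(o["time_s"],o["eef_pos"].round(4),o["wrist_force"].round(1),o["opening"])
```

```text
hinge px crop [432.73774677 245.49376414]
36 [563. 176.]
40 [555. 165.]
45 [543. 153.]
50 [531. 141.]
54 [520. 132.]
17.65 [ 0.6379 -0.1151  0.2346] [-8.6  8.6 12.8] 0.11049643381163804
```

Run:
```python
from h import *
import pickle
y=np.array([.08,.997,0]);x=np.array([.997,-.08,0]);z=np.array([0,0,1])
h=np.array([.569,-.1116,.161])+.135*x-.045*z
ims=[]
for n in("scene","side"):
    c,_=pickle.load(open(n+"8.pkl","rb"))
    s=8; im=c["color"][:,:,::-1].copy(); u,v=proj(c,h+[-.10,0,.12]).astype(int)
    k=(u-45,v-40); im=cv2.resize(im[k[1]:k[1]+80,k[0]:k[0]+65] if 0 else im[k[1]:k[1]+75,k[0]:k[0]+90],None,fx=4.4,fy=4.4,interpolation=cv2.INTER_CUBIC)
    for t,col in((39,(255,0,0)),(45,(0,255,0)),(51,(0,0,255))):
        r=np.radians(t)
        for e in(-.119,.119):
            p=h+e*y+(-.16*np.cos(r)+.01*np.sin(r))*x+(.16*np.sin(r)+.01*np.cos(r))*z
            cv2.circle(im,tuple(((proj(c,p)-k)*4.4).astype(int).tolist()),3,col,-1)
    ims.append(im)
cv2.imwrite("pics/h9.png",np.hstack(ims))
```

```text
(no output)
```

View pics/h9.png

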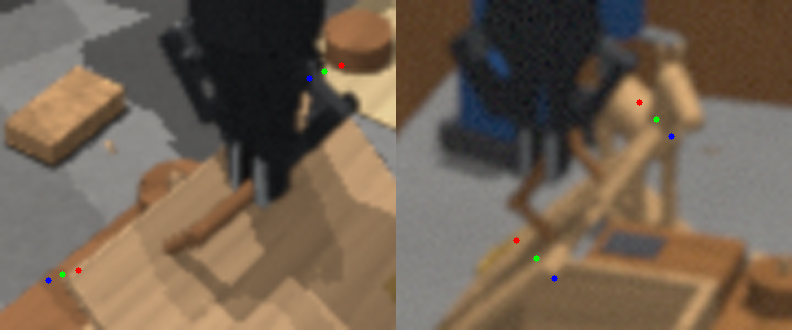

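The predicted corners for 39/45/51° bracket the observed ones, at about 47° in the scene view and 43° in the side view; kinematics give 44.7°. I hold briefly to check it stays still, then hand in.

arm_command(plan=[0, 0, 0, 0, 0, 0, 0, 0, 0, 0, 0, 0, 0, 0, 0, 0, 0, 0, 0, 0, 0, 0, 0, 0, 0, 0, 0, 0, 0, 0, 0, 0, 0, 0, 0, 0, 0, 0, 0, 0])

```text
time_s: 18.65
eef_pos: [0.6379, -0.1152, 0.2346]
eef_rot: [-0.0, 0.735, 0.678, 0.001]
wrist_force: [-10.2, 7.5, 13.6]
opening: 0.114
```

Run:
```python
from h import *
import pickle
c0,_=pickle.load(open("side8.pkl","rb"));c=cam("side")
print("max change in flap/wheel region",np.abs(cv2.GaussianBlur(c["color"],(5,5),0).astype(int)-cv2.GaussianBlur(c0["color"],(5,5),0))[89:209,194:314].max())
o=ctrl.get_obs();print(o["time_s"],o["eef_pos"].round(4),o["wrist_force"].round(1),o["opening"])
print(ctrl.hand_in())
```

```text
max change in flap/wheel region 6
18.7 [ 0.6379 -0.1152  0.2346] [-9.5  9.1 12.9] 0.1111255153261382
the job is handed in; nothing more can be done
None
```

I slid the large drilled wheel onto the bare axle down to the chassis and let go of it with the flap shut. I then gripped the bar handle, lifted the flap to about 45°, and handed in at 18.7 s while still holding it.

**Wheel:** after release, the pictures showed the axle tip poking through the bore and the wheel resting on the chassis. I judged this by eye and did not measure its seated height or tilt. It was still on the axle in the side view after the lift.

**Flap angle:** the estimates disagree slightly but all fall within 39 to 51°. Arm motion gives about 44.7°, or about 44° if the bar slipped. The side view suggests about 43° and the scene view about 47°.

**Hold:** over the last second the pose and grip opening stayed steady and the side picture hardly changed.

**Doubts:**
- The arc radius worked out from the arm's motion came out 3.5 mm too large, so the bar probably slipped slightly in the pads.
- A steady wrist force of 8 to 14 N per axis remained.

I saw no contact with the other things on the bench, but I did not measure their positions again at the end.

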